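# Ready the belt tensioner for a new belt

## Task

Get the belt-sander tensioner stand ready for a new belt: first set the loose idler block astride the narrow upright rail of the stand, pulley up, all the way down and about centred along the rail. Then push the sprung arm back by its upright post until the pawl has clicked in behind the tooth, carry on a further centimetre or two so the arm is off the pawl, and hold it there: the job finishes with the robot itself still holding the arm back, the block still seated, and the other things on the table left where they stood.

Things in the scene. Friction and masses are not known exactly. Their poses are not given: they have to be found in the camera images.
- stand: fixed tensioner stand: plywood board 150 (x) x 250 (y) mm, top 16 mm above the table; rail blade at its -y end, pivot in the middle, sprung arm reaching to its +y end. Origin: middle of the board's underside. Its -x side roughly faces the robot; z up. Behind the hub, 40 to 75 mm to +x of the pivot, stands the aluminium pawl housing, top 54 mm above the table.
- rail_top (a point): middle of the rail's top edge: an upright aluminium blade 12 mm thick (x) and 50 mm long (y), top 60 mm above the table, on a 34 mm wide foot that is 24 mm above the table at its top. Axes as the stand's. Free room on its +x and -x sides. With the block fully seated, block_mid lies 8 mm above this point.
- block_mid (a point): centre of the loose idler block, 22 mm above its feet: aluminium saddle 38 (x) x 54 (y) x 44 (z) mm, 0.1 to 0.2 kg, standing on two long feet. A groove 22 mm wide, 14 mm deep, open below and at both ends, runs along its y. A black pulley 32 mm across, 14 mm high tops it. Grasp across the 38 mm (x). Either way round on the rail, its y along the rail's y.
- pivot (a point): pivot axis of the sprung arm (vertical), at the arm's mid height, 42 mm above the table. Axes as the stand's.
- post_mid (a point): the arm's upright round steel post, to push or pinch: 16 mm across, from 53 to 109 mm above the table; this point is on its axis 85 mm above the table, 105 mm from the pivot axis, and moves with the arm. The bar below is 22 mm wide, top 47 mm above the table; a black roller 24 mm across, top 64 mm above the table, stands on the bar 47 mm nearer the pivot.
- tension_arm (a joint): arm angle, rad: 0 at rest, 0.90 end stop; grows clockwise from above. post = pivot + 0.105 m * (sin(q-0.40), cos(q-0.40)) in the stand's x, y. Spring force at the post: 4 N at 0, 11 N at 0.75. The pawl clicks in at about 0.60 (post moved 62 mm); let go, the arm rests on the pawl at about 0.56, which is not held. Hold it between 0.68 and 0.85.
- pawl (a joint): travel of the sprung pawl slider (behind the hub) away from the hub, m: 0 = fully in; the tooth on the hub lifts it to about 0.006, then it snaps back to 0 behind the tooth: the click. Moved by the tooth only.
- eraser: bystander, not to be moved: small eraser block with a card sleeve, 25x48x14 mm, lying flat. Origin: middle of its underside.
- drier_bottle: bystander, not to be moved: small amber bottle with a dark cap, 31 mm across, 74 mm tall, upright. Origin: middle of its underside.
- jar_orange: bystander, not to be moved: squat plastic paint jar with a white lid, 58 mm across, 66 mm tall, upright. Origin: middle of its underside.
- masking_roll: bystander, not to be moved: roll of masking tape, 100 mm across, 25 mm high, lying flat. Origin: middle of its underside.

How it is judged (in metres and radians):
On the way, in this order (a step that is already met when the one before it is completed fails the run):
1. the idler block sits astride the rail, fully down (x of block_mid in the frame of rail_top between -0.01 and 0.01 m and y of block_mid in the frame of rail_top between -0.013 and 0.013 m and z of block_mid in the frame of rail_top between 0.002 and 0.0115 m and angle between block_mid's own z axis and vertical below 0.1 rad and angle between the y axis of block_mid and the y axis of rail_top, either way round below 0.3 rad), for 0.3 s.
2. the arm is pushed back past the click, the pawl dropped in behind the tooth (value of joint tension_arm above 0.63 rad and value of joint pawl below 0.002 m), for 0.2 s.
At the end, for the whole second after the job is handed in: Block astride the rail, fully down (block_mid 2-11.5 mm above rail_top, within 10 mm across, 13 mm along, tilt under 0.1, aligned within 0.3 rad); arm still, beyond 0.63 rad, off the pawl; pawl in behind the tooth (under 2 mm); fingers press the arm with over 1.5 N (all of step 1 and all of step 2 and contact force between the fingers and tension_arm above 1.5 N and velocity of joint tension_arm between -0.1 and 0.1 rad/s); the arm keeps its last pose, push and grip.
It fails at once if the eraser was moved by more than 25 mm (distance of eraser from where it was at the start of the episode above 0.025 m).
It fails at once if the drier bottle was moved by more than 25 mm (distance of drier_bottle from where it was at the start of the episode above 0.025 m).
It fails at once if the squat paint jar was moved by more than 25 mm (distance of jar_orange from where it was at the start of the episode above 0.025 m).
It fails at once if the masking roll was moved by more than 25 mm (distance of masking_roll from where it was at the start of the episode above 0.025 m).
It also fails if it takes over 54 s, if anything falls off the work surface, if the arm or the gripper's body presses on something with over 40 N, if the wrist force passes 120 N, or if a joint passes its speed limit or range.

## Robot

A 6-joint arm with a two-finger parallel gripper is mounted at the origin on a cart in front of the work surface, level with it; the furniture and walls round the work are solid. World frame = base frame: x ahead of the robot, y to its left, z up, the work surface at z = 0. Lengths are in m, angles in degrees, forces in N, time in s.
With the tool pointing down it reaches from about 0.35 to 0.725 m from the base axis. Payload 4.3 kg.
Tool frame: the origin (TCP) lies midway between the tips of the shut fingers; the grasp point (between the pads) lies 19 mm behind it; y points along the fingers, z is the direction in which the jaws open and shut, and the axes are right-handed (so a half turn about y gives the same grasp; the last joint's range is limited). The gripper opens to 85 mm and grips with 20 to 120 N. Pads are 22 mm wide; open, the fingers measure 114 mm over their backs; the gripper's body (76 mm by 85 mm) begins 54 mm behind the grasp point. The pads swing forward as they close: fully open they stand 13 mm farther back than shut.
Start: joints at [63.925, 21.618, 4.641, 73.018, 0, 83.68], TCP at [0.194, 0.541, 0.231] pointing down, gripper open.
Joint ranges: [-156.06, 156.06], [-48.1, 94.91], [-58.44, 69.94], [-101.28, 121.22], [-78.64, 73.56], [-180, 180]. Speed limits (degrees/s): [147.25, 147.25, 180, 180, 180, 180].

## Interface

Orientations are given as [roll, pitch, yaw] about the fixed x, y, z axes, in that order (R = Rz(yaw) Ry(pitch) Rx(roll)).
In Python, from workcell import env gives the robot as it stands.
- The arm moves only by the tool jog_arm, never from a script. Its argument "deltas" is a list of rows, each a list of 6 numbers: the shift along the tool's x, y, z in units of 150 mm (1.0 is 150 mm), then the turn, a rotation vector about the tool's x, y, z in units of 360 degrees (1.0 is 360 degrees). In form: [[tx, ty, tz, ax, ay, az], ...]. A call has 1 to 5 rows; each row is the pose to reach, as a shift and turn from the pose commanded when the call began, along the tool's axes at that moment, turning the shorter way round; what a row does not reach only later rows make up. A row lasts 1/8 s, in which the tool goes at most 62.5 mm and 10.7 degrees, less where a joint would pass 70% of its speed; a pose out of reach is approached as far as the arm can. A call with a number of a shift or a turn outside -1 to 1 is refused whole. A call with a gripper value outside its range is refused whole. "grip" is the opening, from 0 (shut) to 1 (fully open), set as the call begins (left out, the last holds). The fingers move at their own pace and stop on an object; "force" is the grip in N (left out, the last holds). Time passes only in rows, so rows that repeat a pose let the fingers close. It gives the time, the measured TCP pose, the force and the opening at its end, in the units of the state.
- env.state(): the state, without advancing time (a new reading comes with each control period).
- env.camera(name): name is "scene" or "top" or "wrist"; returns a dict with "pixels" (384x512x3 uint8, red, green, blue), "z_map" (384x512 float32, m along the optical axis (not along the pixel's ray), 0 where there is no reading), "mtx" (3x3 intrinsics, pixels), "origin" and "orientation" of the camera in the world; the wrist camera has in their place "hand_eye" (4x4, takes a point from camera to tool coordinates, whose origin is the TCP and whose axes are the tool frame's). Camera axes: x right, y down, z forward; pixel columns grow to the right and rows downward; lengths in m; the calibration is good to about 2 mm. A picture is of the moment at which its call begins: read the wrist's pose just before it.
- env.finish_job(): hands the job in, once; it reports no verdict.
Trained networks look in a picture, given as the dict that the camera call returned (one of the last four; its "shot" number tells which), for a name from the list of things; names that differ only in an ending like _2 or _b are one class to them, and where a whole thing is asked for, a point or a joint stands for the part that bears it (a point fixed in the world has none). Each returns a list of dicts, best first, with "conf" (0 to 1); they miss things now and then, are a little off and sometimes report something else, mostly with a low value. They report only what shows in the picture. A call takes as long as a camera call.
- env.boxes_of(picture, target): "pixel" ([row, column] in pixels, amid what is visible of it).
- env.masks_of(picture, target): "pixels" (384x512 bool, what is visible of it) and "pixel" ([row, column] in pixels, amid what is visible of it).
- env.place_of(picture, target): "pixel" ([row, column] in pixels: a listed point, or the origin of a listed thing).
The state is a dict: "t": time; "qpos": joint angles; "joint_vel": joint speeds; "effort": joint torques, N m; "tcp_pos": TCP position; "orientation": TCP orientation; "contact_force": force on the tool from outside, world axes, zero at the start; "torque": the same for the moment, N m; "opening": opening from 0.0 (shut) to 1.0 (fully open).
Only numpy, scipy, OpenCV 4.12 (cv2) and the standard library are available. Lean on these libraries where they do the work, as an engineer would, in place of code of your own. Each camera call takes 0.05 s, during which the arm holds its last target. There are 200 camera calls.

## Working session

There is one attempt and no reset: what is moved stays moved. The work goes in short steps, Python scripts to look and compute and a tool call to move; the robot and the scene stay as the last step left them, time stands still between calls to the robot, and variables do not carry over. Pictures are saved under pics/ and viewed, about 8 in all and at most 12, crops included, and the job is handed in when it is done.

Besides the shell and the picture viewer there is one more tool, called after "Request:" as name(argument=value, ...) on one line, values as JSON. jog_arm: Moves the arm, as the interface text tells. Its arguments: {"type":"object","properties":{"deltas":{"type":"array","items":{"type":"array","items":{"type":"number"}}},"grip":{"type":"number"},"force":{"type":"number"}},"required":["deltas"]}

```bash
mkdir -p pics
cat > h.py <<'E'
import numpy as np, cv2
from scipy.spatial.transform import Rotation as R
from workcell import env
def pose():
    s=env.state(); return np.array(s["tcp_pos"]),R.from_euler('xyz',s["orientation"],degrees=True).as_matrix()
def shot(n):
    p,Rm=pose(); c=env.camera(n)
    if n=="wrist":
        T=np.eye(4);T[:3,:3]=Rm;T[:3,3]=p; T=T@np.array(c["hand_eye"])
    else:
        T=np.eye(4);o=np.array(c["orientation"]);
        T[:3,:3]=o if o.shape==(3,3) else R.from_euler('xyz',o,degrees=True).as_matrix(); T[:3,3]=c["origin"]
    c["T"]=T; return c
def ray(c,px):
    K=np.array(c["mtx"]); d=np.linalg.inv(K)@[px[1],px[0],1]; return c["T"][:3,3],c["T"][:3,:3]@d
def atz(c,px,z):
    o,d=ray(c,px); return o+d*(z-o[2])/d[2]
def cloud(c):
    z=c["z_map"];h,w=z.shape;u,v=np.meshgrid(np.arange(w),np.arange(h));K=np.array(c["mtx"])
    P=np.stack([(u-K[0,2])/K[0,0]*z,(v-K[1,2])/K[1,1]*z,z],-1)
    P=P@c["T"][:3,:3].T+c["T"][:3,3]; P[z==0]=np.nan; return P
def save(c,n): cv2.imwrite(f"pics/{n}.png",c["pixels"][...,::-1])
def tomove(target,Rt=None):
    p,Rm=pose(); t=Rm.T@(np.array(target)-p)/.15
    a=np.zeros(3) if Rt is None else R.from_matrix(Rm.T@Rt).as_rotvec()/(2*np.pi)
    return np.round(np.r_[t,a],4)
E
python3 - <<'E'
from h import *
np.set_printoptions(precision=4,suppress=True)
s=env.state(); print(s)
a=shot("top");b=shot("scene")
cv2.imwrite("pics/a.png",cv2.resize(np.hstack([a["pixels"],b["pixels"]])[...,::-1],(800,300)))
save(a,"top0")
for c in (a,b):
  print(c["T"])
  for n,z in dict(stand=0,rail_top=.06,block_mid=.022,pivot=.042,post_mid=.085,eraser=0,drier_bottle=0,jar_orange=0,masking_roll=0).items():
    for r in env.place_of(c,n)[:2]: print(n,r["pixel"],round(r["conf"],2),atz(c,r["pixel"],z))
E
```

```text
{'t': 0.0, 'qpos': array([63.9245, 21.6622,  4.5635, 73.0161, -0.0009, 83.679 ]), 'joint_vel': array([-0.0595, -0.1153, -0.0854, -0.0266, -0.0113, -0.0707]), 'effort': array([ -0.0011, -46.3602,  26.9875,   0.0206,  -0.0003,   0.    ]), 'tcp_pos': array([0.1941, 0.5406, 0.2304]), 'orientation': array([-90.1143,   0.0118, -19.7546]), 'contact_force': array([-0.0665,  0.1741, -0.0118]), 'torque': array([ 0.0017, -0.0134, -0.0057]), 'opening': 0.9998139581917722}
[[ 0.0048 -0.98    0.1988  0.3124]
 [-1.     -0.0046  0.0019 -0.2374]
 [-0.001  -0.1988 -0.98    1.1979]
 [ 0.      0.      0.      1.    ]]
stand [216.3, 255.9] 0.83 [ 0.483  -0.2444  0.    ]
stand [237.2, 146.8] 0.61 [0.4219 0.0639 0.    ]
rail_top [237.7, 280.2] 0.6 [ 0.4168 -0.3095  0.06  ]
block_mid [200.5, 180.2] 0.71 [ 0.5238 -0.0303  0.022 ]
pivot [216.6, 260.8] 0.83 [ 0.4762 -0.2577  0.042 ]
post_mid [199.6, 222.5] 0.96 [ 0.5155 -0.1545  0.085 ]
eraser [240.8, 146.2] 0.58 [0.4118 0.065  0.    ]
drier_bottle [167.2, 169.5] 0.55 [0.6265 0.0087 0.    ]
drier_bottle [236.5, 147.2] 0.48 [0.4239 0.0629 0.    ]
jar_orange [14
[... 152 characters left out ...]
83 -0.6385  0.4204]
 [ 0.0003 -0.8543 -0.5197  0.6432]
 [ 0.      0.      0.      1.    ]]
rail_top [210.3, 313.8] 0.93 [ 0.413  -0.3221  0.06  ]
block_mid [175.4, 310.0] 0.72 [ 0.5606 -0.5161  0.022 ]
block_mid [257.6, 189.4] 0.61 [ 0.5411 -0.031   0.022 ]
pivot [218.0, 274.1] 0.96 [ 0.4807 -0.2524  0.042 ]
post_mid [214.2, 236.6] 0.64 [ 0.5162 -0.1586  0.085 ]
eraser [319.1, 194.4] 0.9 [0.415  0.0669 0.    ]
drier_bottle [258.1, 152.6] 0.89 [0.6244 0.0104 0.    ]
jar_orange [234.1, 169.1] 0.96 [ 0.6687 -0.0724  0.    ]
jar_orange [174.5, 309.8] 0.68 [ 0.5864 -0.5535  0.    ]
masking_roll [176.6, 309.2] 0.7 [ 0.58   -0.5415  0.    ]
masking_roll [234.5, 163.2] 0.23 [ 0.6783 -0.0616  0.    ]
```

Run:
```python
import cv2,numpy as np
from h import *
b=shot("scene");save(b,"sc0")
t=cv2.imread("pics/top0.png")[120:300,120:390];s=cv2.imread("pics/sc0.png")[120:350,110:370]
s=cv2.resize(s,None,fx=1.53,fy=1.53);t=cv2.resize(t,(400,267))
o=np.zeros((352,800,3),np.uint8);o[:267,:400]=t;o[:352,400:400+s.shape[1]]=s[:352,:400]
cv2.imwrite("pics/b.png",o)
```

```text
(no output)
```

View pics/b.png

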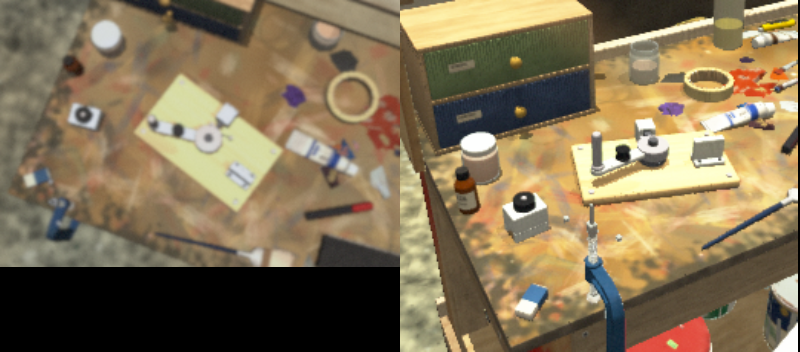

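Request:
jog_arm(deltas=[[0.84, -0.06, -0.83, 0, 0, 0], [0.84, -0.06, -0.83, 0, 0, 0], [0.84, -0.06, -0.83, 0, 0, 0], [0.84, -0.06, -0.83, 0, 0, 0]])

```text
t: 1.55
tcp_pos: [0.2719, 0.379, 0.2408]
orientation: [-90.0, -0.0, -20.0]
contact_force: [-0.5, 0.2, 0.3]
opening: 0.991
```

Request:
jog_arm(deltas=[[0.84, -0.06, -0.83, 0, 0, 0], [0.84, -0.06, -0.83, 0, 0, 0], [0.84, -0.06, -0.83, 0, 0, 0], [0.84, -0.06, -0.83, 0, 0, 0]])

```text
t: 2.05
tcp_pos: [0.3489, 0.2203, 0.2497]
orientation: [-89.9, -0.1, -20.1]
contact_force: [-0.0, -0.2, 0.4]
opening: 1.002
```

Request:
jog_arm(deltas=[[0.84, -0.06, -0.83, 0, 0, 0], [0.84, -0.06, -0.83, 0, 0, 0], [0.84, -0.06, -0.83, 0, 0, 0], [0.84, -0.06, -0.83, 0, 0, 0]])

```text
t: 2.55
tcp_pos: [0.4258, 0.061, 0.2583]
orientation: [-90.0, -0.1, -20.0]
contact_force: [0.1, -0.4, 0.2]
opening: 0.998
```

Request:
jog_arm(deltas=[[0.7, -0.06, -0.6, 0, 0, 0], [0.7, -0.06, -0.6, 0, 0, 0], [0.7, -0.06, -0.6, 0, 0, 0], [0.7, -0.06, -0.6, 0, 0, 0]])

```text
t: 3.05
tcp_pos: [0.4925, -0.0568, 0.2668]
orientation: [-89.9, 0.1, -19.7]
contact_force: [-0.0, 0.6, 0.3]
opening: 0.995
```

Run:
```python
from h import *
np.set_printoptions(precision=4,suppress=True)
c=shot("wrist");save(c,"w1");print(c["hand_eye"])
for n,z in dict(stand=0,rail_top=.06,block_mid=.022,pivot=.042,post_mid=.085,eraser=0,drier_bottle=0,jar_orange=0).items():
    for r in env.place_of(c,n)[:2]: print(n,r["pixel"],round(r["conf"],2),atz(c,r["pixel"],z))
P=cloud(c)
for n in ("block_mid","post_mid","stand"):
  for m in env.masks_of(c,n)[:1]:
    Q=P[m["pixels"]];Q=Q[~np.isnan(Q[:,0])]
    print(n,m["conf"],len(Q),np.percentile(Q,[2,50,98],axis=0).ravel())
    if n=="block_mid":
      T=Q[abs(Q[:,2]-.044)<.005]; print(len(T),cv2.minAreaRect((T[:,:2]*1000).astype(np.float32)))
b=P[(abs(P[...,2]-.016)<.004)&(P[...,1]<-.1)]; print(len(b), b.min(0),b.max(0),cv2.minAreaRect((b[:,:2]*1000).astype(np.float32)))
b=P[(abs(P[...,2]-.060)<.003)&(P[...,1]<-.2)]; print(len(b), b.mean(0) if len(b) else 0)
```

```text
[[-0.001   0.9617  0.2741 -0.0694]
 [ 0.001  -0.2741  0.9617 -0.142 ]
 [ 1.      0.0012 -0.0007  0.0005]
 [ 0.      0.      0.      1.    ]]
stand [202.0, 117.9] 0.86 [ 0.4854 -0.2575  0.    ]
rail_top [183.4, 25.9] 0.97 [ 0.4194 -0.3168  0.06  ]
block_mid [176.5, 285.5] 0.6 [ 0.5243 -0.0236  0.022 ]
pivot [212.4, 101.5] 0.82 [ 0.4849 -0.2606  0.042 ]
eraser [66.1, 327.7] 0.56 [0.4129 0.0705 0.    ]
eraser [186.7, 24.9] 0.4 [ 0.4217 -0.3695  0.    ]
drier_bottle [228.3, 324.5] 0.94 [0.622  0.0064 0.    ]
jar_orange [273.6, 296.1] 0.96 [ 0.6786 -0.0546 -0.    ]
jar_orange [213.9, 101.5] 0.74 [ 0.4935 -0.2876  0.    ]
block_mid 0.61 1527 [ 0.5027 -0.0493  0.0077  0.5203 -0.023   0.0436  0.5453  0.0035  0.0576]
756 ((526.0297241210938, -23.292644500732422), (53.86127853393555, 37.98463821411133), 75.49929809570312)
post_mid 0.94 3058 [ 0.4612 -0.2781  0.0237  0.4943 -0.2298  0.0494  0.5146 -0.1469  0.1081]
stand 0.89 19321 [ 0.3727 -0.3715  0.0125  0.4752 -0.2547  0.0158  0.5874 -0.1365  0.0642]
14076 [ 0.3514 -0.4872  0.012 ] [ 0.7573 -0.101   0.02  ] ((546.4423217773438, -282.0117492675781), (404.38153076171875, 382.04217529296875), 83.96507263183594)
583 [ 0.4381 -0.2958  0.0595]
```

View pics/w1.png

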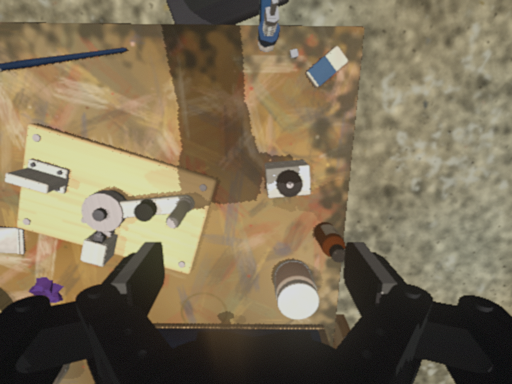

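```bash
cat > fit.py <<'E'
from h import *
np.set_printoptions(precision=4,suppress=True)
def fit(c):
  P=cloud(c); m=env.masks_of(c,"stand")[0]["pixels"]; m=cv2.dilate(m.astype(np.uint8),np.ones((3,3)))>0
  Q=P[m];Q=Q[~np.isnan(Q[:,0])]
  b=Q[abs(Q[:,2]-.016)<.003]
  print("board",len(b),cv2.minAreaRect((b[:,:2]*1000).astype(np.float32)))
  for lo,hi,n in ((.057,.063,"rail"),):
    r=Q[(Q[:,2]>lo)&(Q[:,2]<hi)&(np.hypot(Q[:,0]-.418,Q[:,1]+.316)<.045)]
    if len(r)>5: print(n,len(r),r.mean(0),cv2.minAreaRect((r[:,:2]*1000).astype(np.float32)))
E
python3 - <<'E'
from fit import *
for n in ("wrist","top","scene"):
  print(n); fit(shot(n))
E
```

```text
wrist
board 13427 ((483.62481689453125, -256.03082275390625), (248.99288940429688, 149.32733154296875), 52.900489807128906)
rail 414 [ 0.4189 -0.3165  0.0593] ((419.19708251953125, -317.0367126464844), (49.734130859375, 12.403318405151367), 53.124359130859375)
top
board 2510 ((484.99462890625, -255.10740661621094), (248.47769165039062, 149.0607452392578), 52.769004821777344)
rail 62 [ 0.4201 -0.3162  0.0592] ((420.34283447265625, -315.86981201171875), (48.8572883605957, 11.549551963806152), 50.62804412841797)
scene
board 1553 ((504.1290283203125, -227.86404418945312), (176.72015380859375, 154.3884735107422), 53.21916198730469)
```

Request:
jog_arm(deltas=[[0, 0, 0, 0, 0.118, 0], [0, 0, 0, 0, 0.118, 0], [0, 0, 0, 0, 0.118, 0], [0, 0, 0, 0, 0.118, 0]])

```text
t: 4.45
tcp_pos: [0.4923, -0.0583, 0.2672]
orientation: [-90.0, 0.0, -62.6]
contact_force: [-0.1, 0.2, -0.8]
opening: 1.004
```

Request:
jog_arm(deltas=[[0, 0, 0, 0, 0.118, 0], [0, 0, 0, 0, 0.118, 0], [0, 0, 0, 0, 0.118, 0], [0, 0, 0, 0, 0.118, 0]])

```text
t: 4.95
tcp_pos: [0.4923, -0.0583, 0.2673]
orientation: [-90.0, 0.0, -105.1]
contact_force: [0.8, 0.5, -0.9]
opening: 1.001
```

Run:
```python
from fit import *
c=shot("wrist");fit(c);save(c,"w2");P=cloud(c);print(env.state()["qpos"])
for n,z in dict(rail_top=.06,block_mid=.022,pivot=.042,post_mid=.085).items():
    for r in env.place_of(c,n)[:2]: print(n,r["pixel"],round(r["conf"],2),atz(c,r["pixel"],z))
for m in env.masks_of(c,"block_mid")[:1]:
    Q=P[m["pixels"]];T=Q[abs(Q[:,2]-.044)<.004]; print(len(T),cv2.minAreaRect((T[:,:2]*1000).astype(np.float32)))
```

```text
board 9163 ((488.50103759765625, -249.1788330078125), (233.555419921875, 148.9324951171875), 52.937965393066406)
[-14.0995  11.8805  -3.3876  74.7314   0.0044  90.6096]
block_mid [128.6, 273.3] 0.94 [ 0.527  -0.0239  0.022 ]
pivot [303.0, 284.3] 0.92 [ 0.483  -0.2595  0.042 ]
post_mid [244.0, 290.9] 0.84 [ 0.5123 -0.1521  0.085 ]
858 ((526.5036010742188, -23.297786712646484), (53.823265075683594, 37.561222076416016), 75.28963470458984)
```

Request:
jog_arm(deltas=[[-0.285, 0, 0.159, 0, -0.001, 0], [-0.285, 0.4, 0.159, 0, -0.001, 0], [-0.285, 0.8, 0.159, 0, -0.001, 0], [-0.285, 1.0, 0.159, 0, -0.001, 0], [-0.285, 1.0, 0.159, 0, -0.001, 0]], grip=1.0)

```text
t: 5.92
tcp_pos: [0.5236, -0.0225, 0.1148]
orientation: [-90.3, -0.0, -104.3]
contact_force: [-0.0, -0.4, 0.0]
opening: 0.998
```

Run:
```python
from h import *
a=np.deg2rad(-104.6); Rt=R.from_euler('xyz',[-90,0,-104.6],degrees=True).as_matrix()
print(tomove([.5265,-.0233,.010],Rt))
```

```text
[-0.000e+00  6.988e-01  2.430e-02  1.000e-03  8.000e-04  1.000e-04]
```

Request:
jog_arm(deltas=[[0, 0.3, 0.015, 0, 0, 0], [0, 0.5, 0.015, 0, 0, 0], [0, 0.69, 0.015, 0, 0, 0], [0, 0.69, 0.015, 0, 0, 0]])

```text
t: 6.42
tcp_pos: [0.528, -0.0235, 0.0138]
orientation: [-90.1, -0.0, -104.3]
contact_force: [-0.1, -0.3, -0.5]
opening: 1.002
```

Request:
jog_arm(deltas=[[0, 0, 0, 0, 0, 0], [0, 0, 0, 0, 0, 0], [0, 0, 0, 0, 0, 0], [0, 0, 0, 0, 0, 0], [0, 0, 0, 0, 0, 0]], grip=0.0, force=40)

```text
t: 7.05
tcp_pos: [0.5295, -0.0237, 0.0153]
orientation: [-89.9, 0.0, -104.3]
contact_force: [-1.4, -0.1, 6.7]
opening: 0.438
```

Request:
jog_arm(deltas=[[0, 0, 0, 0, 0, 0], [0, 0, 0, 0, 0, 0], [0, 0, 0, 0, 0, 0]])

```text
t: 7.42
tcp_pos: [0.5296, -0.0237, 0.0154]
orientation: [-89.9, 0.0, -104.3]
contact_force: [-1.1, 0.3, 6.3]
opening: 0.437
```

Request:
jog_arm(deltas=[[0, -0.1, 0, 0, 0, 0], [0, -0.4, 0, 0, 0, 0], [0, -0.8, 0, 0, 0, 0], [0, -0.8, 0, 0, 0, 0]])

```text
t: 7.92
tcp_pos: [0.5326, -0.0242, 0.1399]
orientation: [-89.4, 0.1, -104.3]
contact_force: [0.9, -0.3, -1.0]
opening: 0.441
```

Run:
```python
from fit import *
c=shot("wrist");save(c,"w3");P=cloud(c);print(env.state())
for r in env.place_of(c,"block_mid")[:2]: print(r,atz(c,r["pixel"],pose()[0][2]+.01))
for m in env.masks_of(c,"block_mid")[:1]:
    Q=P[m["pixels"]];print(np.nanpercentile(Q[:,2],[1,10,50,90,99]))
```

```text
{'t': 7.975, 'qpos': array([ -9.4275,  18.9695, -13.507 ,  57.1393,   0.0062,  94.9256]), 'joint_vel': array([-0.1184,  2.363 , -4.2342, -1.3362,  0.0412,  0.0342]), 'effort': array([  0.0481, -44.8849,  27.0244,   0.2052,   0.003 ,  -0.0001]), 'tcp_pos': array([ 0.5308, -0.0239,  0.1371]), 'orientation': array([ -89.6178,    0.0392, -104.353 ]), 'contact_force': array([-1.1207, -0.1954, -1.19  ]), 'torque': array([-0.0027,  0.0563,  0.0184]), 'opening': 0.43867336556021397}
{'pixel': [252.1, 250.2], 'conf': 0.86} [ 0.5312 -0.0238  0.145 ]
[0.1278 0.1566 0.1688 0.1814 0.1831]
```

View pics/w3.png

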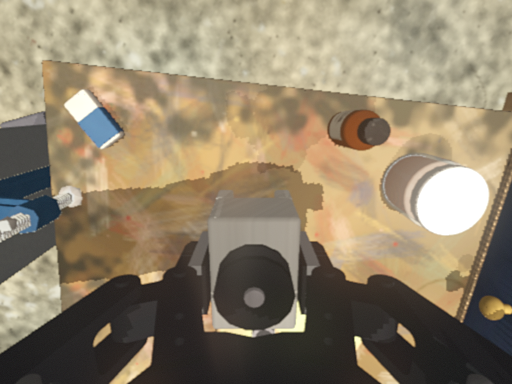

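```bash
cat >> h.py <<'E'
def ori(yaw): return R.from_euler('xyz',[-90,0,yaw],degrees=True).as_matrix()
E
python3 - <<'E'
from h import *
print(tomove([.4195,-.3165,.150],ori(-127.1)))
E
```

```text
[ 2.0716e+00 -1.0930e-01 -2.1560e-01  1.0000e-04  6.3200e-02  0.0000e+00]
```

Request:
jog_arm(deltas=[[0.3, -0.1, -0.04, 0, 0, 0], [0.65, -0.11, -0.07, 0, 0, 0], [1.0, -0.11, -0.1, 0, 0, 0], [1.0, -0.11, -0.1, 0, 0, 0]])

```text
t: 8.57
tcp_pos: [0.4743, -0.1674, 0.1485]
orientation: [-90.2, 0.0, -104.7]
contact_force: [0.5, 0.6, -1.6]
opening: 0.435
```

Request:
jog_arm(deltas=[[0.3, 0, -0.04, 0, 0.02, 0], [0.65, 0, -0.07, 0, 0.04, 0], [1.0, 0, -0.11, 0, 0.063, 0], [1.0, 0, -0.11, 0, 0.063, 0], [1.0, 0, -0.11, 0, 0.063, 0]])

```text
t: 9.2
tcp_pos: [0.4231, -0.3047, 0.149]
orientation: [-90.2, 0.1, -127.0]
contact_force: [0.6, 0.3, -1.8]
opening: 0.436
```

Run:
```python
from fit import *
print(tomove([.4195,-.3165,.150],ori(-127.1)),pose()[0])
c=shot("wrist");save(c,"w4");print(env.state()["qpos"])
K=np.array(c["mtx"]); P=cloud(c)
s=[np.cos(np.deg2rad(-127.1)),np.sin(np.deg2rad(-127.1)),0]
for m in env.masks_of(c,"block_mid")[:1]:
    Q=P[m["pixels"]];Q=Q[Q[:,2]>.1]; zt=np.nanpercentile(Q[:,2],98)
    print(m["conf"],zt); t=Q[(Q[:,2]>zt-.018)&(Q[:,2]<zt-.010)]; print(len(t),cv2.minAreaRect((t[:,:2]*1000).astype(np.float32)))
    t=Q[Q[:,2]>zt-.004]; print("pulley",len(t),np.nanmean(t,0),cv2.minEnclosingCircle((t[:,:2]*1000).astype(np.float32)))
fit(shot("top"))
```

```text
[ 0.0769 -0.0068  0.0281  0.0005  0.0004 -0.0002] [ 0.4231 -0.3047  0.149 ]
[-42.7217  17.8503 -13.2003  59.1054   0.0451  84.1961]
0.86 0.19161043766522934
5106 ((423.36077880859375, -304.57501220703125), (54.644554138183594, 38.13728713989258), 53.1024055480957)
pulley 4801 [ 0.424  -0.3039  0.1902] ((423.30181884765625, -304.79510498046875), 16.41627311706543)
board 796 ((537.1061401367188, -186.20965576171875), (75.76557159423828, 148.86886596679688), 52.375038146972656)
```

Request:
jog_arm(deltas=[[0.077, 0, 0.028, 0, 0, 0], [0.077, 0.2, 0.028, 0, 0, 0], [0.077, 0.35, 0.028, 0, 0, 0], [0.077, 0.35, 0.028, 0, 0, 0]])

```text
t: 9.9
tcp_pos: [0.4185, -0.3172, 0.0962]
orientation: [-90.2, 0.0, -127.0]
contact_force: [1.1, -0.2, -1.7]
opening: 0.441
```

Run:
```python
from h import *
print(tomove([.4195,-.3165,.0614],ori(-127.1)),pose()[0])
```

```text
[-7.500e-03  2.319e-01  3.200e-03  6.000e-04  2.000e-04 -1.000e-04] [ 0.41853706 -0.31720654  0.09618462]
```

Request:
jog_arm(deltas=[[-0.007, 0.06, 0.003, 0, 0, 0], [-0.007, 0.12, 0.003, 0, 0, 0], [-0.007, 0.18, 0.003, 0, 0, 0], [-0.007, 0.21, 0.003, 0, 0, 0], [-0.007, 0.23, 0.003, 0, 0, 0]])

```text
t: 10.52
tcp_pos: [0.4208, -0.3175, 0.063]
orientation: [-90.0, 0.0, -127.0]
contact_force: [0.5, -0.4, -0.3]
opening: 0.433
```

Request:
jog_arm(deltas=[[0, 0.01, 0, 0, 0, 0], [0, 0.01, 0, 0, 0, 0]])

```text
t: 10.78
tcp_pos: [0.4209, -0.3176, 0.0618]
orientation: [-90.0, 0.0, -127.0]
contact_force: [-0.1, 0.7, -1.6]
opening: 0.435
```

Request:
jog_arm(deltas=[[0, 0.01, 0, 0, 0, 0], [0, 0.02, 0, 0, 0, 0], [0, 0.02, 0, 0, 0, 0]])

```text
t: 11.15
tcp_pos: [0.4211, -0.3178, 0.0613]
orientation: [-89.9, -0.0, -127.0]
contact_force: [-5.2, 4.5, 16.7]
opening: 0.442
```

Request:
jog_arm(deltas=[[0, -0.01, 0, 0, 0, 0], [0, -0.01, 0, 0, 0, 0], [0, -0.01, 0, 0, 0, 0], [0, -0.01, 0, 0, 0, 0]], grip=1.0)

```text
t: 11.65
tcp_pos: [0.4208, -0.3175, 0.06]
orientation: [-90.0, 0.0, -127.0]
contact_force: [0.2, 0.3, 0.5]
opening: 1.001
```

Request:
jog_arm(deltas=[[0, 0, 0, 0, 0, 0], [0, -0.2, 0, 0, 0, 0], [0, -0.5, 0, 0, 0, 0], [0, -0.9, 0, 0, 0, 0], [0, -0.9, 0, 0, 0, 0]])

```text
t: 12.28
tcp_pos: [0.4236, -0.3201, 0.2005]
orientation: [-89.4, -0.1, -127.0]
contact_force: [0.3, -1.1, -0.0]
opening: 1.002
```

Run:
```python
from fit import *
c=shot("wrist");save(c,"w5");P=cloud(c)
for m in env.masks_of(c,"block_mid")[:1]:
    Q=P[m["pixels"]]; print(m["conf"],np.nanpercentile(Q[:,2],[5,50,98]))
    t=Q[abs(Q[:,2]-.090)<.004]; print(len(t),cv2.minAreaRect((t[:,:2]*1000).astype(np.float32)),np.median(t[:,2]))
    t=Q[Q[:,2]>.1]; print("pulley",len(t),np.nanmean(t,0))
```

```text
0.7 [0.0766 0.0901 0.1039]
1415 ((421.4748229980469, -317.3227844238281), (53.232086181640625, 37.95906066894531), 52.940364837646484) 0.08941253554659717
pulley 1118 [ 0.4213 -0.3175  0.1026]
```

View pics/w5.png

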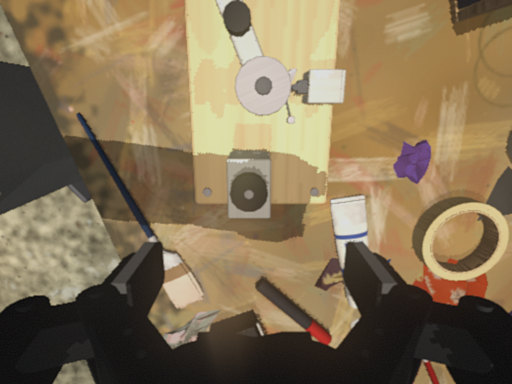

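Run:
```python
from h import *
c=shot("wrist")
for r in env.place_of(c,"pivot")[:1]: print(r,atz(c,r["pixel"],.042))
print(tomove([.51,-.155,.215],ori(-104.2)))
```

```text
{'pixel': [88.5, 267.5], 'conf': 0.83} [ 0.48303358 -0.25785797  0.042     ]
[-1.2223e+00 -1.4000e-01 -1.7210e-01  4.0000e-04 -6.3400e-02 -1.0000e-04]
```

Request:
jog_arm(deltas=[[-0.35, -0.14, -0.06, 0, -0.02, 0], [-0.7, -0.14, -0.12, 0, -0.04, 0], [-1.0, -0.14, -0.17, 0, -0.063, 0], [-1.0, -0.14, -0.17, 0, -0.063, 0], [-1.0, -0.14, -0.17, 0, -0.063, 0]])

```text
t: 13.1
tcp_pos: [0.49, -0.1823, 0.2149]
orientation: [-90.2, 0.0, -104.4]
contact_force: [-0.5, 0.5, 0.8]
opening: 1.001
```

Run:
```python
from fit import *
c=shot("wrist");save(c,"w6");P=cloud(c)
Q=P.reshape(-1,3); t=Q[(abs(Q[:,2]-.109)<.003)&(np.hypot(Q[:,0]-.511,Q[:,1]+.154)<.025)]
print(len(t),t.mean(0) if len(t) else 0, cv2.minEnclosingCircle((t[:,:2]*1000).astype(np.float32)) if len(t) else 0)
for n,z in dict(pivot=.042,post_mid=.085).items():
  for r in env.place_of(c,n)[:1]: print(n,r,atz(c,r["pixel"],z))
if len(t): print(tomove([*t.mean(0)[:2],.066],ori(-104.2)))
print(pose()[0])
```

```text
223 [ 0.5093 -0.1543  0.1081] ((509.61883544921875, -154.4558868408203), 7.281498432159424)
pivot {'pixel': [243.0, 266.0], 'conf': 0.59} [ 0.4834 -0.263   0.042 ]
post_mid {'pixel': [150.4, 268.7], 'conf': 0.67} [ 0.5106 -0.1552  0.085 ]
[-0.2194  0.9979  0.0768  0.0002 -0.0008 -0.    ]
[ 0.4901 -0.1834  0.2157]
```

View pics/w6.png

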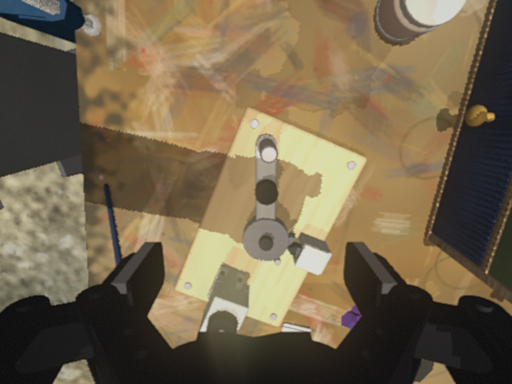

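Request:
jog_arm(deltas=[[-0.22, 0, 0.077, 0, 0, 0], [-0.22, 0.2, 0.077, 0, 0, 0], [-0.22, 0.6, 0.077, 0, 0, 0], [-0.22, 0.97, 0.077, 0, 0, 0], [-0.22, 0.97, 0.077, 0, 0, 0]])

```text
t: 13.88
tcp_pos: [0.5054, -0.1523, 0.0668]
orientation: [-90.6, 0.1, -104.5]
contact_force: [-0.2, 0.7, -0.3]
opening: 0.999
```

Request:
jog_arm(deltas=[[0, 0, 0, 0, 0, 0], [0, 0, 0, 0, 0, 0], [0, 0, 0, 0, 0, 0], [0, 0, 0, 0, 0, 0], [0, 0, 0, 0, 0, 0]], grip=0.0, force=50)

```text
t: 14.5
tcp_pos: [0.5103, -0.1534, 0.0721]
orientation: [-90.0, -0.0, -104.3]
contact_force: [-3.3, 0.8, 7.6]
opening: 0.176
```

Run:
```python
from h import *
print(env.state())
V=np.array([.4838,-.2562])
for q in (.2,.4,.6,.7,.78):
  w=np.deg2rad(75.8)-q; t=[*(V+.105*np.array([np.cos(w),np.sin(w)])),.068]
  print(q,t[:2],tomove(t,ori(-104.2-np.rad2deg(q))))
```

```text
{'t': 14.5, 'qpos': array([-2.35458183e+01,  2.27131927e+01, -1.85110557e+01,  4.87312622e+01,
       -1.73570150e-02,  8.07931132e+01]), 'joint_vel': array([-0.04635114, -0.00225533,  0.02941169, -0.10352531, -0.04310813,
       -0.04514786]), 'effort': array([ -0.05338345, -40.09995818,  22.78006732,  -1.36773337,
         0.15717696,   0.0713796 ]), 'tcp_pos': array([ 0.51030649, -0.1534267 ,  0.07207179]), 'orientation': array([-8.99588609e+01, -2.42516940e-02, -1.04338947e+02]), 'contact_force': array([-3.2759558 ,  0.84947089,  7.63965378]), 'torque': array([0.17777915, 0.68495384, 0.07478883]), 'opening': 0.17597481805131868}
0.2 [np.float64(0.5292667460558644), np.float64(-0.16155447711015833)] [ 2.120e-02  2.730e-02  1.359e-01 -1.000e-04  3.140e-02  1.000e-04]
0.4 [np.float64(0.5471636009078212), np.float64(-0.17247393428570554)] [ 6.220e-02  2.740e-02  2.695e-01 -1.000e-04  6.330e-02  0.000e+00]
0.6 [np.float64(0.5625343489469887), np.float64(-0.1867312854884027)] [ 1.289e-01  2.750e-02  3.923e-01 -1.000e-04  9.510e-02  0.000e+00]
0.7 [np.float64(0.5690763042724633), np.float64(-0.19493865876729213)] [ 1.711e-01  2.750e-02  4.481e-01 -1.000e-04  1.110e-01  0.000e+00]
0.78 [np.float64(0.5736992469427256), np.float64(-0.20194942028760574)] [ 2.087e-01  2.760e-02  4.895e-01 -1.000e-04  1.238e-01  0.000e+00]
```

Request:
jog_arm(deltas=[[0.008, 0, 0.07, 0, 0.016, 0], [0.021, 0, 0.136, 0, 0.031, 0], [0.04, 0, 0.203, 0, 0.047, 0], [0.062, 0, 0.27, 0, 0.063, 0], [0.062, 0, 0.27, 0, 0.063, 0]])

```text
t: 15.12
tcp_pos: [0.5473, -0.1711, 0.0721]
orientation: [-90.1, 0.1, -127.0]
contact_force: [-2.6, 4.2, 8.5]
opening: 0.173
```

Run:
```python
from h import *
s=env.state();print(s["tcp_pos"],s["contact_force"],s["opening"])
V=np.array([.4838,-.2562])
d=s["tcp_pos"][:2]-V; print("q",np.deg2rad(75.8)-np.arctan2(d[1],d[0]),np.hypot(*d))
for q in (.5,.6,.7,.78):
  w=np.deg2rad(75.8)-q; t=[*(V+.105*np.array([np.cos(w),np.sin(w)])),.068]
  print(q,tomove(t,ori(-104.2-np.rad2deg(q))))
```

```text
[ 0.54734492 -0.17111208  0.07209365] [-2.62365837  4.16650424  8.53065101] 0.17336691008432353
q 0.393622735304333 0.10619751271945639
0.5 [ 0.0117  0.0272  0.0744  0.0002  0.0163 -0.0003]
0.6 [ 0.0223  0.0271  0.1436  0.0002  0.0322 -0.0003]
0.7 [ 3.980e-02  2.700e-02  2.113e-01  2.000e-04  4.810e-02 -3.000e-04]
0.78 [ 5.86e-02  2.69e-02  2.64e-01  2.00e-04  6.09e-02 -3.00e-04]
```

Request:
jog_arm(deltas=[[0.01, 0, 0.075, 0, 0.016, 0], [0.02, 0, 0.145, 0, 0.032, 0], [0.038, 0, 0.212, 0, 0.048, 0], [0.055, 0, 0.264, 0, 0.061, 0], [0.055, 0, 0.264, 0, 0.061, 0]])

```text
t: 15.75
tcp_pos: [0.5743, -0.2004, 0.0721]
orientation: [-90.2, 0.2, -148.9]
contact_force: [-2.6, 7.9, 9.5]
opening: 0.17
```

Request:
jog_arm(deltas=[[0, 0, 0, 0, 0, 0], [0, 0, 0, 0, 0, 0], [0, 0, 0, 0, 0, 0], [0, 0, 0, 0, 0, 0]])

```text
t: 16.25
tcp_pos: [0.574, -0.2, 0.0722]
orientation: [-90.2, 0.2, -148.8]
contact_force: [-2.1, 7.7, 8.3]
opening: 0.176
```

Run:
```python
from fit import *
s=env.state();print(s["tcp_pos"],s["contact_force"],s["opening"])
V=np.array([.4838,-.2562])
d=s["tcp_pos"][:2]-V; print("q tcp",np.deg2rad(75.8)-np.arctan2(d[1],d[0]),np.hypot(*d))
t=shot("top");w=shot("wrist")
for c in (t,w):
  P=cloud(c).reshape(-1,3)
  for n,z in dict(post_mid=.085,eraser=0,drier_bottle=0,jar_orange=0,masking_roll=0).items():
    for r in env.place_of(c,n)[:1]:
      x=atz(c,r["pixel"],z);print(n,r,x)
      if n=="post_mid": e=x[:2]-V;print("q",np.deg2rad(75.8)-np.arctan2(e[1],e[0]))
  # block top, bar direction, from depth
  k=P[(abs(P[:,2]-.090)<.004)&(np.hypot(P[:,0]-.4205,P[:,1]+.317)<.04)]
  if len(k)>10: print("block",len(k),k.mean(0),cv2.minAreaRect((k[:,:2]*1000).astype(np.float32)))
  k=P[(abs(P[:,2]-.064)<.003)&(abs(np.hypot(P[:,0]-V[0],P[:,1]-V[1])-.058)<.014)&(P[:,0]>.5)]
  if len(k)>3: e=k.mean(0)[:2]-V; print("roller q",len(k),np.deg2rad(75.8)-np.arctan2(e[1],e[0]),np.hypot(*e))
s=shot("scene")["pixels"][100:330,140:400]
o=np.hstack([cv2.resize(s,(400,354)),cv2.resize(w["pixels"],(400,300)) if 0 else cv2.resize(w["pixels"],(400,354))])
cv2.imwrite("pics/e.png",o[...,::-1])
```

```text
[ 0.574  -0.2     0.0722] [-2.0826  7.7485  8.299 ] 0.1764503463541913
q tcp 0.7662853895258973 0.10629567704009923
post_mid {'pixel': [175.8, 239.2], 'conf': 0.73} [ 0.5811 -0.1984  0.085 ]
q 0.7869473327504307
eraser {'pixel': [167.0, 169.9], 'conf': 0.52} [0.6271 0.0075 0.    ]
drier_bottle {'pixel': [168.4, 170.4], 'conf': 0.48} [0.6229 0.0059 0.    ]
jar_orange {'pixel': [170.2, 169.1], 'conf': 0.2} [0.6175 0.0094 0.    ]
block 155 [ 0.4211 -0.3164  0.0886] ((422.32080078125, -316.9960021972656), (53.21392822265625, 37.876556396484375), 52.713218688964844)
roller q 37 0.7652428480015041 0.05949836596474778
post_mid {'pixel': [260.7, 254.6], 'conf': 0.56} [ 0.5739 -0.2007  0.085 ]
q 0.7708626339717294
roller q 1048 0.7642647513563426 0.0579696607370866
```

View pics/e.png

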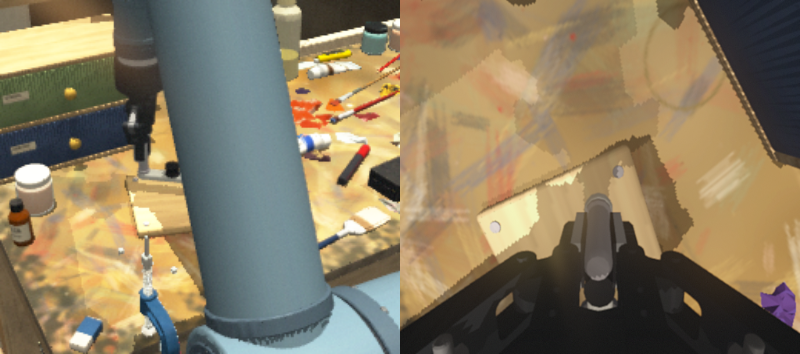

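```bash
python3 -c "
from workcell import env
print(env.finish_job()); s=env.state(); print(s['t'],s['tcp_pos'],s['contact_force'])"
```

```text
the job is handed in; nothing more can be done
None
the job is handed in; nothing more can be done
```

I set the idler block on the rail, then pinched the sprung arm's post, swung it back past the click point and handed the job in with the gripper still holding it. The job took about 17 s of the 54 s allowed, and the hand-in gave no verdict.

**Block:** after release it measured about 2 mm off the rail's centre, aligned within about 0.2°. Its top was about 89 mm above the table, where 90 mm means fully seated. I checked it again after moving the arm and it had not shifted.

**Arm:** it is at about 0.765 rad by the gripper position, and the roller on the arm gave the same figure from both the top and wrist cameras. The hold range is 0.68 to 0.85. The wrist feels about 8 N sideways from the spring, and the arm was steady over the last half second. The top camera's direct reading of the post was slightly higher, at 0.787, also inside the range.

**Not confirmed:**
- **Pawl:** I did not see or measure it directly. I am inferring the click from the arm being well past 0.60 rad.
- **Bystanders:** the last scene picture shows the eraser, bottle and jar apparently where they started, and the bottle also measured in its original place. The robot hid part of the view, and the network's final reports for the eraser and jar were low-confidence hits on the bottle. It did not report the masking roll at the end. The gripper did not pass near the eraser, jar or roll.

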